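# Index the chop press and emboss the square mark

## Robot

A 6-joint arm with a two-finger parallel gripper is mounted at the origin on a cart in front of the work surface, level with it; the furniture and walls round the work are solid. World frame = base frame: x ahead of the robot, y to its left, z up, the work surface at z = 0. Lengths are in mm, angles in rad, forces in N, time in s.
With the tool pointing down it reaches from about 275 to 750 mm from the base axis. Payload 10.2 kg.
Tool frame: the origin (TCP) lies at the very end of the fingers, on their centre line; the grasp point (between the pads) lies 19 mm behind it; z points along the fingers, y is the line along which they close (so a half turn about z gives the same grasp; the last joint's range is limited). The gripper opens to 85 mm and grips with 20 to 120 N. Pads are 22 mm wide; open, the fingers measure 114 mm over their backs; the gripper's body (76 mm by 85 mm) begins 54 mm behind the grasp point. The pads swing forward as they close: fully open they stand 13 mm farther back than shut.
Start: joints at [0.898, 0.313, 1.498, -0, 1.331, -0.223], TCP at [228.275, 472.781, 231.294] pointing down, gripper open.
Joint ranges: [-2.94, 2.94], [-0.97, 2.17], [0.19, 2.56], [-1.23, 4.37], [0.02, 3.11], [-2.88, 2.88]. Speed limits (rad/s): [2.39, 2.39, 3.01, 3.14, 3.14, 3.14].

## Interface

Orientations are given as a unit quaternion [w, x, y, z].
In Python, from rig import telemetry, optics, ctrl gives the robot as it stands.
- The arm moves only by the tool servo_tool, never from a script. Its argument "deltas" is a list of rows, each a list of 3 entries, a list of its own where there are three numbers: the shift along the tool's x, y, z in units of 20 cm (1.0 is 20 cm), then the turn, a rotation vector about the tool's x, y, z in units of 90 degrees (1.0 is 90 degrees), then the opening, from 0 (shut) to 1 (fully open). A call has 1 to 8 rows; each row shifts and turns the commanded pose from where the row before left it, along the tool's axes as they then stand; what a row does not reach is not made up. A row lasts 1/10 s, in which the tool goes at most 50 mm and 8.59 degrees, less where a joint would pass 70% of its speed; a pose out of reach is approached as far as the arm can. A call with a number of a shift or a turn outside -1 to 1 is refused whole. A call with a gripper value outside its range is refused whole. The fingers move at their own pace and stop on an object; "squeeze" is the grip in N (left out, the last holds). Time passes only in rows, so rows that do not move let the fingers close. It gives the time, the measured TCP pose, the force, the opening and the grip force at its end, in the units of the state.
- telemetry.sense(): the state, without advancing time (a new reading comes with each control period).
- optics.capture(name): name is "side" or "top" or "wrist"; returns the picture (420x560x3 uint8, blue, green, red); there is no depth.
- optics.camera_model(name): a dict with "vfov" (degrees; the focal length in pixels is half the picture's height over the tangent of half this angle, whatever the lens; pixels are square), "cx", "cy" (the principal point, pixels), "R" (3x3) and "t" (3): a world point X has camera coordinates R X + t; the wrist camera has in their place "mount" (4x4, takes a point from camera to tool coordinates, whose origin is the TCP and whose axes are the flange's). Camera axes: x right, y down, z forward; pixel columns grow to the right and rows downward; lengths in mm; the calibration is good to about 2 mm. A picture is of the moment at which its call begins: read the wrist's pose just before it. camera_model takes no time and is no camera call.
- ctrl.finish_job(): hands the job in; it is judged then, once.
The state is a dict: "time_s": time; "joints": joint angles; "dq": joint speeds; "tau": joint torques, N m; "eef_pos": TCP position; "ee_rot": TCP orientation; "force": force on the tool from outside, world axes, zero at the start; "wrist_torque": the same for the moment, N m; "grip_width": opening from 0.0 (shut) to 1.0 (fully open); "grip_force": force on a finger pad.
Only numpy, scipy, OpenCV 4.12 (cv2) and the standard library are available. Lean on these libraries where they do the work, as an engineer would, in place of code of your own. Each camera call takes 0.05 s, during which the arm holds its last target. There are 200 camera calls.

## Task

Emboss the square mark into the card lying in the lever press: with a fingertip, flick the press's six-armed die wheel round, click by click, until its one square-headed die points straight down at the card and sits in its click, then press the wooden paddle fully down and let it spring back up. Do not bring the lever down while a round die is over the card. Nothing is to be picked up: do not lift, tip or shove the press, and leave the things around it alone.

Things in the scene. Friction and masses are not known exactly. Their poses are not given: they have to be found in the camera images.
- stamp_base (a point): centre of the underside of the press, a grey 3 kg lever embosser standing loose on rubber feet: base plate 250 (x) x 110 (y) x 13 mm high. Axes: x runs from the paddle end to the lever's pivot end (roughly away from the robot), y to the left, z up. It can slide or tip if pushed hard
- axle (a point): centre of the die wheel, 85 mm above the table, straight above the press's centre while the lever is up; the axle runs along the press's y. Six dies stand out from the 24 mm radius hub like spokes, 60 degrees apart: shanks 10 mm thick, brass heads from 34 to 50 mm from the axle, five round (14 mm across), one square (15 x 15 mm), all within 8 mm of the wheel's middle plane
- crest (a point): the point 50 mm above the axle, where the end of the uppermost die stands at rest (135 mm above the table with the lever up). Beside the wheel nothing rises more than 20 mm above the axle. A fingertip up to 26 mm thick along the press's x can come down before or behind the top die, its end 34 mm above the axle, and push that die along the press's x
- turret (a joint): die wheel angle, rad: grows as the top of the wheel moves along the press's +x; 0 or any whole turn (6.283) = square die straight down; one click = 1.047; turns either way. A sprung roller holds it at each click: 4 to 6 N at a die carries it past the crest (30 degrees), then it snaps on, or does so when the finger is lifted. Starts about 2 to 4 clicks below 0, rarely balanced on a crest
- square_die (a point): centre of the end face of the square-headed die, 50 mm from the axle
- strike (a point): the point 50 mm below the axle (it goes down with the lever), where the end of the die in use stands. With the lever up it is about 13 mm above the card
- paddle (a point): centre of the top face of the wooden paddle at the front end of the lever, 52 (x) x 60 (y) mm, about 102 mm above the table with the lever up, 190 mm from the lever's pivot; press it straight down
- lever (a joint): lever angle, rad: 0 = up, 0.13 = fully down on its stop, where the paddle has gone down about 25 mm; a spring returns it; the paddle takes about 4 N at first and 8 N fully down
- cutter_near: bystander: lino gouge with a pear-shaped wooden handle, 96 mm long, lying left of the press
- block_near: bystander: mounted lino block, 95 x 65 x 21 mm, lying right of the press
- masking_tape: bystander: roll of masking tape, 104 mm across
- brayer_a: bystander: ink roller with wooden handle, 189 mm long
- baren: bystander: wooden rubbing disc with knob, 108 mm across
- tin: bystander: ink tin, 68 mm across, 51 mm high
- cutter_far: bystander: second lino gouge, 96 mm long, to the right

How it is judged:
By the outcome, as a careful person would: the job done as asked, in the order asked, and still so for the second after the job is handed in, with the robot touching nothing.
It also fails if it takes over 51 s, if anything falls off the work surface, if the arm or the gripper's body presses on something with over 40 N, if the wrist force passes 120 N, or if a joint passes its speed limit or range.

## Working session

There is one attempt and no reset: what is moved stays moved. The work goes in short steps, Python scripts to look and compute and a tool call to move; the robot and the scene stay as the last step left them, time stands still between calls to the robot, and variables do not carry over. Pictures are saved under pics/ and viewed, at most 10 in all, crops included, and the job is handed in when it is done.

Besides the shell and the picture viewer there is one more tool, called after "Emit:" by a JSON object that holds its "name" and its "arguments". servo_tool: Moves the arm, as the interface text tells. Its arguments: {"type":"object","properties":{"deltas":{"type":"array"},"squeeze":{"type":"number"}},"required":["deltas"]}

```bash
mkdir -p pics; ls
python3 - <<'E'
from rig import telemetry, optics
import cv2,numpy as np
s=telemetry.sense(); print(s)
a=optics.capture("top");b=optics.capture("side")
cv2.imwrite("pics/top.png",a);cv2.imwrite("pics/side.png",b)
for n in("top","side","wrist"):print(n,optics.camera_model(n))
E
```

```text
pics
{'time_s': 0.0, 'joints': array([ 8.97592905e-01,  3.13426343e-01,  1.49844497e+00,  1.49958996e-05,
        1.33100086e+00, -2.23394366e-01]), 'dq': array([-9.42869318e-05,  4.43298819e-04, -7.66638049e-04, -6.73469500e-04,
       -8.03126202e-04, -1.32185548e-03]), 'tau': array([-9.48488305e-04, -4.12273800e+01, -2.59738147e+01, -2.78808184e-04,
        4.39268129e-03, -2.09714938e-05]), 'eef_pos': array([228.10523406, 472.56749806, 230.74421292]), 'ee_rot': array([-2.83856987e-04,  2.23014990e-01,  9.74814805e-01, -5.73388531e-04]), 'force': array([-0.22789393, -0.48551319, -0.17416278]), 'wrist_torque': array([ 0.00240207,  0.00293606, -0.0013209 ]), 'grip_force': 0.0, 'grip_width': 1.0010071249400472}
top {'vfov': 47.31119291028149, 'cx': 272.3574955944901, 'cy': 202.03597994243424, 'R': array([[-0.015979  , -0.99984372, -0.00756354],
       [-0.99049293,  0.01686234, -0.13652623],
       [ 0.13663244,  0.00531008, -0.99060758]]), 't': array([ -44.95322427,  563.47101589, 1329.51950991])}
side {'vfov': 43.173016712772956, 'cx': 276.5469624555292, 'cy': 212.7202303570973, 'R': array([[-0.9997469 ,  0.01236645,  0.01879375],
       [-0.0088166 ,  0.55318965, -0.83300869],
       [-0.02069787, -0.83296356, -0.5529406 ]]), 't': array([ 544.06112075,  135.17816087, 1428.12909515])}
wrist {'vfov': 60.117203814333315, 'cx': 280.4722358766141, 'cy': 212.52869059191488, 'mount': array([[ 7.98817777e-04, -9.54427722e-01, -2.98441091e-01,
         7.78536333e+01],
       [ 9.99999590e-01,  6.35244657e-04,  6.45093268e-04,
         7.56704185e-01],
       [-4.26111790e-04, -2.98441484e-01,  9.54427839e-01,
        -1.42429665e+02],
       [ 0.00000000e+00,  0.00000000e+00,  0.00000000e+00,
         1.00000000e+00]])}
```

View pics/top.png

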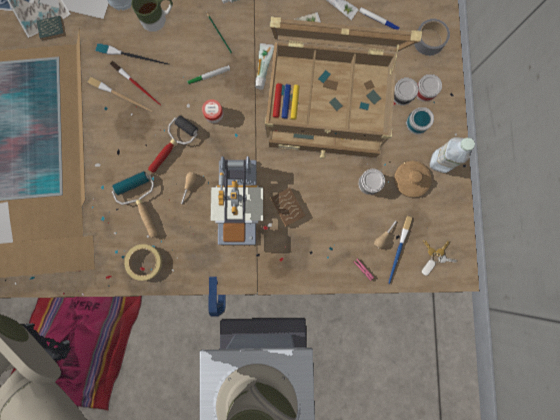

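View pics/side.png

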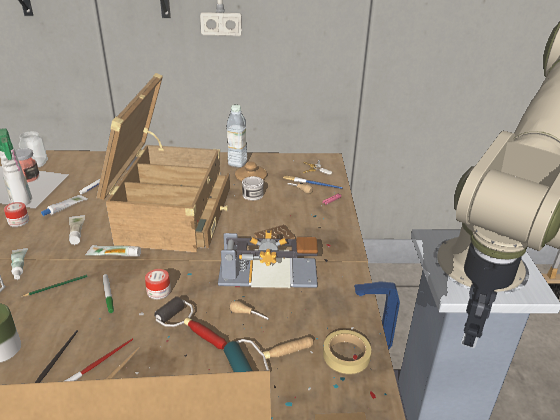

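The top view shows the press near (237,205), with its paddle at (235,232). In the side view the wheel is at (268,247) and the paddle at (309,244). Next I'll zoom in and triangulate.

```bash
cat > h.py <<'E'
import numpy as np,cv2
from rig import telemetry,optics
from scipy.spatial.transform import Rotation as Ro
def ray(name,px,s=None):
    m=optics.camera_model(name); f=210/np.tan(np.radians(m["vfov"]/2))
    d=np.array([(px[0]-m["cx"])/f,(px[1]-m["cy"])/f,1.])
    if name=="wrist":
        q=s["ee_rot"];R=Ro.from_quat([q[1],q[2],q[3],q[0]]).as_matrix();M=m["mount"]
        return R@M[:3,3]+s["eef_pos"],R@M[:3,:3]@d
    return -m["R"].T@m["t"],m["R"].T@d
def onz(name,px,z,s=None):
    o,d=ray(name,px,s);return o+d*(z-o[2])/d[2]
def tri(r1,r2):
    (o1,d1),(o2,d2)=r1,r2
    t=np.linalg.lstsq(np.c_[d1,-d2],o2-o1,rcond=None)[0]
    a,b=o1+t[0]*d1,o2+t[1]*d2
    return (a+b)/2,np.linalg.norm(a-b)
def proj(name,X,s=None):
    m=optics.camera_model(name); f=210/np.tan(np.radians(m["vfov"]/2));X=np.atleast_2d(X)
    if name=="wrist":
        q=s["ee_rot"];R=Ro.from_quat([q[1],q[2],q[3],q[0]]).as_matrix();M=m["mount"]
        Y=((X-s["eef_pos"])@R-M[:3,3])@M[:3,:3]
    else: Y=X@m["R"].T+m["t"]
    return Y[:,:2]/Y[:,2:]*f+[m["cx"],m["cy"]]
E
python3 - <<'E'
from h import *
a=cv2.imread("pics/top.png");b=cv2.imread("pics/side.png")
c1=cv2.resize(a[145:255,190:290],(400,440),interpolation=cv2.INTER_CUBIC)
c2=cv2.resize(b[215:305,210:330],(400,300),interpolation=cv2.INTER_CUBIC)
c2=cv2.copyMakeBorder(c2,0,140,0,0,cv2.BORDER_CONSTANT)
cv2.imwrite("pics/crop1.png",np.hstack([c1,c2]))
# paddle mask
def pad(im,x0,x1,y0,y1):
    h=cv2.cvtColor(im,cv2.COLOR_BGR2HSV)[y0:y1,x0:x1]
    print(h[(y1-y0)//2,(x1-x0)//2])
    c=h[(y1-y0)//2,(x1-x0)//2].astype(int)
    m=(np.abs(h.astype(int)-c)<[5,50,40]).all(2).astype(np.uint8)
    n,l,st,ce=cv2.connectedComponentsWithStats(m);k=1+np.argmax(st[1:,4]);print(st[k],ce[k]+[x0,y0])
    return ce[k]+[x0,y0]
pt=pad(a,215,255,215,250);ps=pad(b,290,328,228,260)
print(tri(ray("top",pt),ray("side",ps)), onz("top",pt,102),onz("side",ps,102))
E
```

```text
[ 14 147 134]
[  8   8  21  19 390] [233.17179487 231.96410256]
[ 13 146 143]
[  6   9  22  17 315] [306.6984127  244.35555556]
(array([473.08578308,  52.9631819 ,  98.24219611]), np.float64(2.7909739109480474)) [474.18430446  52.43908898 102.        ] [472.20622526  58.27285537 102.        ]
```

View pics/crop1.png

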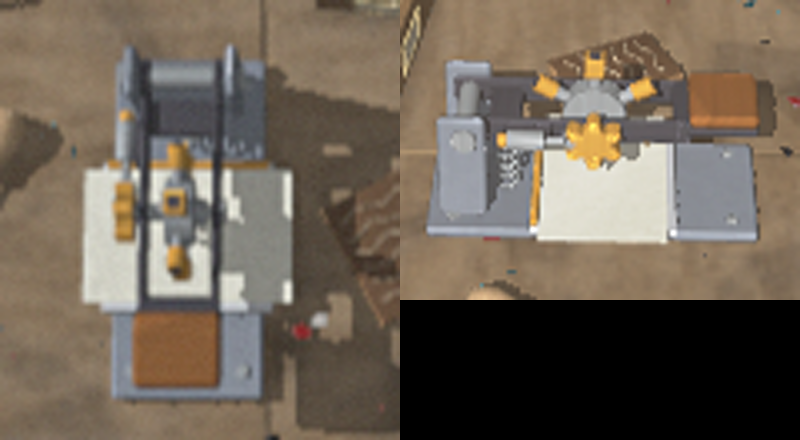

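Run:
```python
from h import *
t=(234.2,195.2)
print(onz("top",t,135),onz("side",(268.5,232.4),135),tri(ray("top",t),ray("side",(268.5,232.4))))
for z,p in((13,(113/4+190,397/4+145)),(13,(262/4+190,397/4+145)),(13,(265/4+190,60/4+145))):print(onz("top",p,z))
```

```text
[569.39845607  46.32371265 135.        ] [567.06972506  54.83387983 135.        ] (array([568.59804902,  46.93587583, 129.67808471]), np.float64(3.220255109189038))
[446.32692967 103.37951666  13.        ]
[444.57543132  -3.72294303  13.        ]
[691.8604425   -8.69557228  13.        ]
```

Emit:
{"name": "servo_tool", "arguments": {"deltas": [[[0, 0, 0], [0, 0, -0.072], 0], [[0, 0, 0], [0, 0, -0.072], 0], [[0, 0, 0], [0, 0, -0.072], 0], [[0, 0, 0], [0, 0, -0.072], 0]]}}

```text
time_s: 0.5
eef_pos: [228.2, 472.6, 230.9]
ee_rot: [-0.0, -0.004, 1.0, -0.0]
force: [-0.3, -0.4, -0.6]
grip_width: 0.328
grip_force: 0.0
```

Emit:
{"name": "servo_tool", "arguments": {"deltas": [[[-0.133, -0.152, -0.01], [0, 0, 0], 0], [[-0.133, -0.152, -0.01], [0, 0, 0], 0], [[-0.133, -0.152, -0.01], [0, 0, 0], 0], [[-0.133, -0.152, -0.01], [0, 0, 0], 0], [[-0.133, -0.152, -0.01], [0, 0, 0], 0], [[-0.133, -0.152, -0.01], [0, 0, 0], 0], [[-0.133, -0.152, -0.01], [0, 0, 0], 0]]}}

```text
time_s: 1.2
eef_pos: [415.8, 259.0, 245.2]
ee_rot: [-0.0, -0.001, 1.0, -0.0]
force: [1.1, 1.1, -0.0]
grip_width: 0.003
grip_force: 0.0
```

Emit:
{"name": "servo_tool", "arguments": {"deltas": [[[-0.133, -0.152, -0.01], [0, 0, 0], 0], [[-0.133, -0.152, -0.01], [0, 0, 0], 0], [[-0.133, -0.152, -0.01], [0, 0, 0], 0], [[-0.133, -0.152, -0.01], [0, 0, 0], 0], [[-0.133, -0.152, -0.01], [0, 0, 0], 0], [[-0.133, -0.152, -0.01], [0, 0, 0], 0], [[-0.133, -0.152, -0.01], [0, 0, 0], 0], [[0, 0, 0], [0, 0, 0], 0]]}}

```text
time_s: 2.0
eef_pos: [603.6, 44.4, 258.0]
ee_rot: [-0.0, 0.001, 1.0, -0.0]
force: [0.0, 0.7, -0.6]
grip_width: 0.001
grip_force: 0.0
```

Run:
```python
from h import *
s=telemetry.sense();a=optics.capture("wrist");cv2.imwrite("pics/w1.png",a)
np.save("w1.npy",np.r_[s["eef_pos"],s["ee_rot"]]);print(s["eef_pos"],s["ee_rot"],s["grip_width"],s["time_s"])
print(proj("wrist",[[568.5,47,135],[568.5,47,0],[474,52,102]],s))
```

```text
[603.63722721  44.43065538 258.01976515] [-4.83426212e-04  7.95201252e-04  9.99999515e-01 -3.22014394e-04] 0.0007904512136167539 2.0
[[281.95189638 159.51434981]
 [281.5535922  139.89810035]
 [288.59829077  25.41779594]]
```

View pics/w1.png

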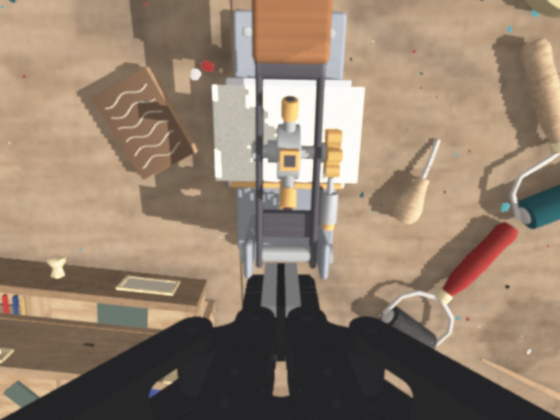

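The wrist view (image down is +x, right is +y) shows the square head on top at (290,160). Its neighbours at (290,105) and (288,195) are round, so the wheel needs three clicks.

Run:
```python
from h import *
v=np.load("w1.npy");s=dict(eef_pos=v[:3],ee_rot=v[3:])
print(onz("wrist",(290,160),135,s),onz("wrist",(289.5,100),110,s),onz("wrist",(288,206),110,s))
a=cv2.imread("pics/w1.png");h=cv2.cvtColor(a,cv2.COLOR_BGR2HSV)
print(h[30,290],h[130,333],onz("wrist",(254,64),102,s),onz("wrist",(329,64),102,s))
```

```text
[568.86082736  52.90212664 135.        ] [526.87166774  52.83449217 110.        ] [611.30037836  52.14199643 110.        ]
[ 12 134 185] [ 16 129 201] [500.58425492  25.71558557 102.        ] [500.63293883  83.02802728 102.        ]
```

Emit:
{"name": "servo_tool", "arguments": {"deltas": [[[0.096, 0.013, 0.1], [0, 0, 0], 0], [[0.096, 0.013, 0.1], [0, 0, 0], 0], [[0.096, 0.013, 0.1], [0, 0, 0], 0], [[0, 0, 0.14], [0, 0, 0], 0], [[0, 0, 0], [0, 0, 0], 0]]}}

```text
time_s: 2.55
eef_pos: [541.8, 56.9, 168.6]
ee_rot: [-0.003, -0.002, 1.0, 0.0]
force: [0.0, -0.1, 0.5]
grip_width: -0.001
grip_force: 0.0
```

Emit:
{"name": "servo_tool", "arguments": {"deltas": [[[0, 0, 0.1], [0, 0, 0], 0], [[0, 0, 0.08], [0, 0, 0], 0], [[0, 0, 0.06], [0, 0, 0], 0], [[0, 0, 0], [0, 0, 0], 0], [[0, 0, 0], [0, 0, 0], 0]]}}

```text
time_s: 3.05
eef_pos: [544.6, 55.9, 124.2]
ee_rot: [0.001, -0.001, 1.0, -0.0]
force: [0.4, 0.2, -0.8]
grip_width: 0.0
grip_force: 0.0
```

```bash
cat > look.py <<'E'
import sys
from h import *
a=optics.capture("side");b=optics.capture("wrist")
c2=cv2.resize(a[200:290,215:335],(480,360),interpolation=cv2.INTER_CUBIC)
c1=cv2.resize(b[:,180:400],(220*360//420,360))
cv2.imwrite("pics/%s.png"%sys.argv[1],np.hstack([c2,c1]))
E
python3 look.py l1
```

```text
(no output)
```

View pics/l1.png

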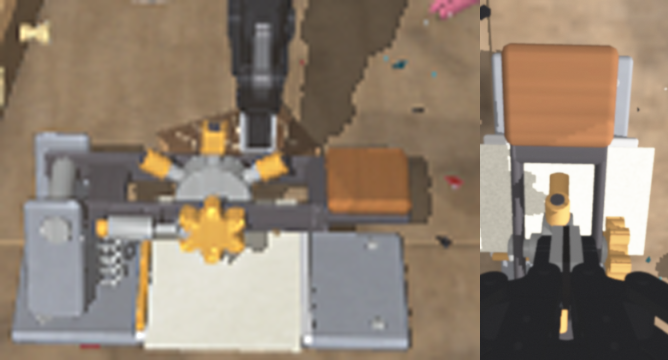

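The finger is down between the front die and the square top die, a little left of the wheel's middle plane. I'll lower it slightly and push +x.

Emit:
{"name": "servo_tool", "arguments": {"deltas": [[[0, -0.015, 0.02], [0, 0, 0], 0], [[-0.03, 0, 0], [0, 0, 0], 0], [[-0.03, 0, 0], [0, 0, 0], 0], [[-0.03, 0, 0], [0, 0, 0], 0], [[-0.03, 0, 0], [0, 0, 0], 0], [[-0.02, 0, 0], [0, 0, 0], 0], [[0, 0, 0], [0, 0, 0], 0], [[0, 0, 0], [0, 0, 0], 0]]}}

```text
time_s: 3.95
eef_pos: [572.5, 53.0, 119.3]
ee_rot: [0.0, -0.001, 1.0, 0.0]
force: [0.6, -0.1, -0.6]
grip_width: 0.004
grip_force: 0.0
```

```bash
python3 look.py l2
```

```text
(no output)
```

View pics/l2.png

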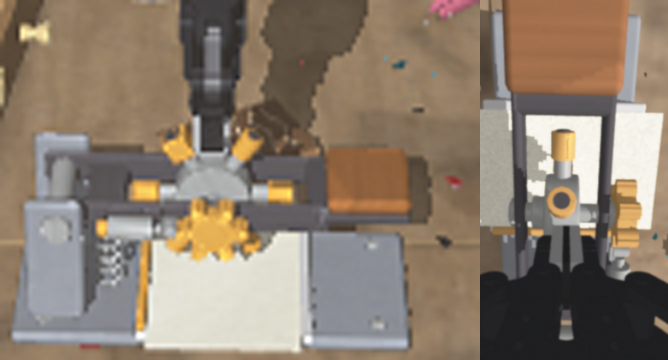

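The side view shows the dies nearly symmetric, at about ±30° around the finger, so the wheel is near the crest. I'll push a little further, then lift.

Emit:
{"name": "servo_tool", "arguments": {"deltas": [[[-0.015, 0, 0], [0, 0, 0], 0], [[-0.015, 0, 0], [0, 0, 0], 0], [[0, 0, 0], [0, 0, 0], 0], [[0, 0, -0.06], [0, 0, 0], 0], [[0, 0, -0.1], [0, 0, 0], 0], [[0, 0, -0.09], [0, 0, 0], 0], [[0.08, 0, 0], [0, 0, 0], 0], [[0.09, 0, 0], [0, 0, 0], 0]]}}

```text
time_s: 4.85
eef_pos: [543.9, 52.7, 170.5]
ee_rot: [0.001, -0.001, 1.0, -0.0]
force: [0.2, -0.3, 0.0]
grip_width: 0.002
grip_force: 0.0
```

```bash
python3 look.py l3
```

```text
(no output)
```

View pics/l3.png

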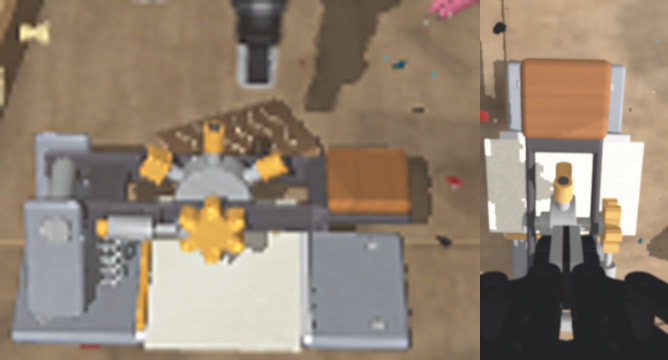

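It clicked once and the square die is now upper-left in the side view (toward +x). I'll repeat for the second click.

Emit:
{"name": "servo_tool", "arguments": {"deltas": [[[0, 0, 0.1], [0, 0, 0], 0], [[0, 0, 0.1], [0, 0, 0], 0], [[0, 0, 0.055], [0, 0, 0], 0], [[-0.03, 0, 0], [0, 0, 0], 0], [[-0.03, 0, 0], [0, 0, 0], 0], [[-0.03, 0, 0], [0, 0, 0], 0], [[-0.03, 0, 0], [0, 0, 0], 0], [[-0.03, 0, 0], [0, 0, 0], 0]]}}

```text
time_s: 5.75
eef_pos: [575.0, 52.9, 118.8]
ee_rot: [0.0, -0.001, 1.0, 0.0]
force: [-1.4, 0.3, 0.2]
grip_width: -0.0
grip_force: 0.2
```

Emit:
{"name": "servo_tool", "arguments": {"deltas": [[[-0.02, 0, 0], [0, 0, 0], 0], [[0, 0, 0], [0, 0, 0], 0], [[0, 0, -0.06], [0, 0, 0], 0], [[0, 0, -0.1], [0, 0, 0], 0], [[0, 0, -0.09], [0, 0, 0], 0], [[0.08, 0, 0], [0, 0, 0], 0], [[0.09, 0, 0], [0, 0, 0], 0], [[0, 0, 0], [0, 0, 0], 0]]}}

```text
time_s: 6.55
eef_pos: [542.9, 53.0, 169.5]
ee_rot: [0.0, -0.001, 1.0, -0.0]
force: [0.6, -0.8, -0.8]
grip_width: 0.001
grip_force: 0.0
```

```bash
python3 look.py l4
```

```text
(no output)
```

View pics/l4.png

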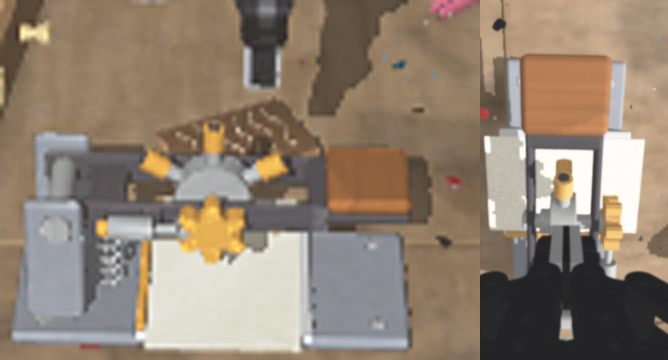

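The wheel is in its click and the left die looks slimmer again, so the square should now be lower-left. I'll check that numerically.

Run:
```python
import cv2,numpy as np
for n in("l1","l3","l4"):
    h=cv2.cvtColor(cv2.imread(f"pics/{n}.png"),cv2.COLOR_BGR2HSV)
    g=(abs(h[...,0].astype(int)-18)<6)&(h[...,1]>140)&(h[...,2]>120)
    print(n,"left",g[135:190,130:180].sum(),"top",g[112:160,195:230].sum(),"right",g[140:190,250:295].sum())
```

```text
l1 left 482 top 576 right 519
l3 left 751 top 463 right 523
l4 left 483 top 467 right 525
```

Emit:
{"name": "servo_tool", "arguments": {"deltas": [[[0, 0, 0.1], [0, 0, 0], 0], [[0, 0, 0.1], [0, 0, 0], 0], [[0, 0, 0.05], [0, 0, 0], 0], [[-0.03, 0, 0], [0, 0, 0], 0], [[-0.03, 0, 0], [0, 0, 0], 0], [[-0.03, 0, 0], [0, 0, 0], 0], [[-0.03, 0, 0], [0, 0, 0], 0], [[-0.03, 0, 0], [0, 0, 0], 0]]}}

```text
time_s: 7.45
eef_pos: [575.0, 52.9, 118.8]
ee_rot: [0.0, -0.001, 1.0, 0.0]
force: [-0.7, -0.4, 0.3]
grip_width: 0.001
grip_force: 0.2
```

Emit:
{"name": "servo_tool", "arguments": {"deltas": [[[-0.023, 0, 0], [0, 0, 0], 0], [[0, 0, 0], [0, 0, 0], 0], [[0, 0, -0.06], [0, 0, 0], 0], [[0, 0, -0.1], [0, 0, 0], 0], [[0, 0, -0.09], [0, 0, 0], 0], [[0.1, 0, 0], [0, 0, 0], 0], [[0.2, 0, 0], [0, 0, 0], 0], [[0.2, 0, 0], [0, 0, 0], 0]]}}

```text
time_s: 8.25
eef_pos: [477.3, 52.6, 169.0]
ee_rot: [0.0, -0.001, 1.0, -0.0]
force: [0.3, -0.8, -0.3]
grip_width: 0.0
grip_force: 0.0
```

Emit:
{"name": "servo_tool", "arguments": {"deltas": [[[0.1, 0, 0], [0, 0, 0], 0], [[0, 0, 0], [0, 0, 0], 0], [[0, 0, 0], [0, 0, 0], 0]]}}

```text
time_s: 8.55
eef_pos: [459.3, 52.5, 169.3]
ee_rot: [0.001, -0.001, 1.0, -0.0]
force: [0.2, 0.7, -0.1]
grip_width: 0.0
grip_force: 0.0
```

```bash
python3 look.py l5;  python3 - <<'E'
import cv2
h=cv2.cvtColor(cv2.imread("pics/l5.png"),cv2.COLOR_BGR2HSV)
g=(abs(h[...,0].astype(int)-18)<6)&(h[...,1]>140)&(h[...,2]>120)
print("left",g[135:190,130:180].sum(),"top",g[112:160,195:230].sum(),"right",g[140:190,250:295].sum())
E
```

```text
left 485 top 463 right 524
```

View pics/l5.png

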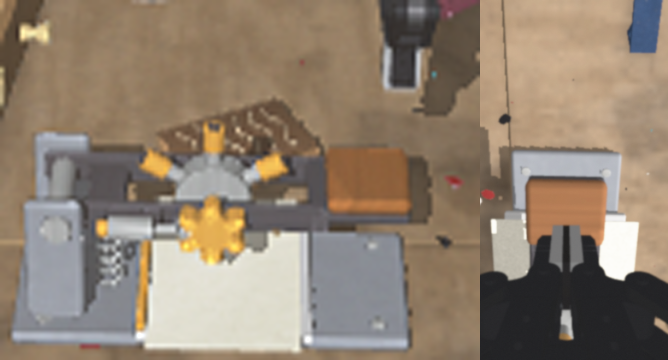

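Run:
```python
import cv2,numpy as np
I={n:cv2.imread(f"pics/{n}.png").astype(int) for n in("l1","l3","l4","l5")}
for a,b in(("l1","l3"),("l3","l4"),("l4","l5")):
    d=(abs(I[a]-I[b]).max(2)>40).astype(np.uint8)[:, :320]; d[:110]=0
    n,l,st,ce=cv2.connectedComponentsWithStats(d)
    print(a,b,[(tuple(ce[k].astype(int)),st[k,4]) for k in range(1,n) if st[k,4]>25])
# wheel width in old top/new top view
```

```text
l1 l3 [((np.int64(256), np.int64(131)), np.int32(1243)), ((np.int64(311), np.int64(121)), np.int32(342)), ((np.int64(202), np.int64(142)), np.int32(107)), ((np.int64(222), np.int64(142)), np.int32(129)), ((np.int64(299), np.int64(146)), np.int32(226)), ((np.int64(166), np.int64(154)), np.int32(80)), ((np.int64(150), np.int64(176)), np.int32(216))]
l3 l4 [((np.int64(313), np.int64(113)), np.int32(35)), ((np.int64(166), np.int64(154)), np.int32(81)), ((np.int64(150), np.int64(176)), np.int32(216)), ((np.int64(161), np.int64(199)), np.int32(29))]
l4 l5 [((np.int64(313), np.int64(112)), np.int32(63)), ((np.int64(161), np.int64(199)), np.int32(29)), ((np.int64(210), np.int64(259)), np.int32(30)), ((np.int64(222), np.int64(259)), np.int32(49))]
```

All three clicks are done. The frame differences show the square leaving lower-left (161,199) and appearing at the bottom (about (216,259)), and the wheel is in its click. Now the paddle.

Emit:
{"name": "servo_tool", "arguments": {"deltas": [[[-0.065, 0.005, 0.1], [0, 0, 0], 0], [[0, 0, 0.1], [0, 0, 0], 0], [[0, 0, 0.1], [0, 0, 0], 0], [[0, 0, 0.025], [0, 0, 0], 0], [[0, 0, 0.025], [0, 0, 0], 0], [[0, 0, 0.025], [0, 0, 0], 0], [[0, 0, 0.025], [0, 0, 0], 0], [[0, 0, 0], [0, 0, 0], 0]]}}

```text
time_s: 9.45
eef_pos: [471.9, 53.6, 88.7]
ee_rot: [-0.0, -0.001, 1.0, -0.0]
force: [-4.7, -0.1, 5.2]
grip_width: -0.002
grip_force: 3.1
```

Emit:
{"name": "servo_tool", "arguments": {"deltas": [[[0, 0, 0.02], [0, 0, 0], 0], [[0, 0, 0.02], [0, 0, 0], 0], [[0, 0, 0.01], [0, 0, 0], 0], [[0, 0, 0], [0, 0, 0], 0], [[0, 0, 0], [0, 0, 0], 0]]}}

```text
time_s: 9.95
eef_pos: [472.2, 53.6, 79.3]
ee_rot: [0.0, -0.001, 1.0, -0.0]
force: [-5.0, 0.5, 8.2]
grip_width: 0.001
grip_force: 3.8
```

Emit:
{"name": "servo_tool", "arguments": {"deltas": [[[0, 0, 0.01], [0, 0, 0], 0], [[0, 0, 0.005], [0, 0, 0], 0], [[0, 0, 0], [0, 0, 0], 0]]}}

```text
time_s: 10.25
eef_pos: [472.3, 53.6, 77.2]
ee_rot: [0.001, -0.001, 1.0, -0.0]
force: [-8.2, -0.1, 17.5]
grip_width: 0.004
grip_force: 9.0
```

Emit:
{"name": "servo_tool", "arguments": {"deltas": [[[0, 0, 0.005], [0, 0, 0], 0], [[0, 0, 0], [0, 0, 0], 0], [[0, 0, 0], [0, 0, 0], 0]]}}

```text
time_s: 10.55
eef_pos: [472.3, 53.6, 76.8]
ee_rot: [0.001, -0.002, 1.0, -0.0]
force: [-11.8, 0.3, 24.4]
grip_width: -0.002
grip_force: 13.3
```

It is on the stop: the force is rising steeply with hardly any travel. Releasing now.

Emit:
{"name": "servo_tool", "arguments": {"deltas": [[[0, 0, -0.03], [0, 0, 0], 0], [[0, 0, -0.04], [0, 0, 0], 0], [[0, 0, -0.06], [0, 0, 0], 0], [[0, 0, -0.1], [0, 0, 0], 0], [[0, 0, -0.15], [0, 0, 0], 0], [[0, 0, -0.15], [0, 0, 0], 0], [[0, 0, 0], [0, 0, 0], 0], [[0, 0, 0], [0, 0, 0], 0]]}}

```text
time_s: 11.35
eef_pos: [472.1, 53.6, 180.9]
ee_rot: [0.001, -0.001, 1.0, -0.0]
force: [-0.2, -0.2, 0.5]
grip_width: 0.002
grip_force: 0.0
```

```bash
python3 look.py l6
```

```text
(no output)
```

View pics/l6.png

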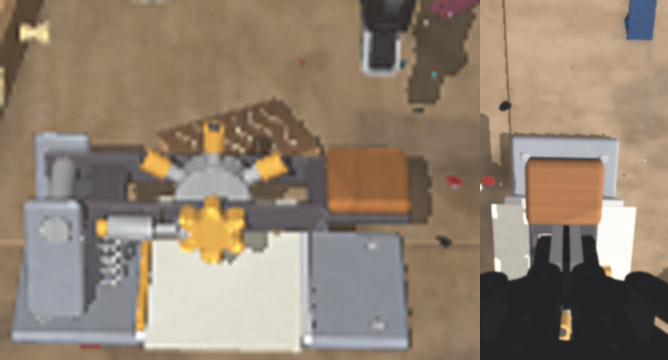

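The lever is back up, the wheel is in its click, the press has not moved and the gripper is clear. Handing in.

```bash
python3 -c "
from rig import ctrl
print(ctrl.finish_job())"
```

```text
the job is handed in; nothing more can be done
None
```

I turned the die wheel three clicks to bring the square die down, pressed the paddle to its stop (about 24 N) and let it spring back up, then handed the job in at about 11 s. I did not look at the embossed mark itself, and the hand-in returned no verdict.

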